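# Pack out a loose carton with spacer bars

### The job

The carton standing in the metal counter frame is loose. Push it sideways against the frame's right-hand cheek, then slide the dark wooden spacer bars lengthwise, side by side, into the gap on its left, pushing each fully home against the back wall, until the carton is snug and no further bar would fit. Leave bars that are not needed clear of the frame on the counter, and leave the two cartons behind the frame where they stand and do not tip any carton or the glass over.

Things in the scene. Friction and masses are not known exactly. Their poses are not given: they have to be found in the camera images.
- frame: low aluminium frame fixed to the counter, open at front and top, no floor. Origin on the counter, centre of the inside; x to the back wall, y to the left cheek, z up. Inside 191 wide (cheek faces y = +-95.5 mm), 106 deep (open front x = -53, back wall x = +53 mm). Cheeks 8 thick, 24 high, with round front noses; back wall 8 thick, 36 high, 42 high posts at its ends. A home bar or carton is about flush with the front
- narrow_carton: closed display carton, 124 wide (its y) x 104 deep (its x) x 48 mm high, origin at the centre of its underside. It always stands behind the frame and stays there
- medium_carton: closed display carton, 146 wide (its y) x 104 deep (its x) x 46 mm high, 0.11 to 0.23 kg, origin at the centre of its underside. Either the medium or the wide carton stands in the frame, the other behind it. With this one against the right cheek the gap at its left is 45 mm: 2 bars and 3 mm of play
- wide_carton: closed display carton, 167 wide (its y) x 104 deep (its x) x 50 mm high, 0.11 to 0.23 kg, origin at the centre of its underside. Either the medium or the wide carton stands in the frame, the other behind it. With this one against the right cheek the gap at its left is 24 mm: 1 bar and 3 mm of play
- bar_1: loose dark wooden spacer bar lying on the counter, 104 long x 21 wide x 21 mm high, both ends fully rounded (seen from above), 60 g, all three bars alike. Origin at its centre, 10.5 mm above the counter; x along its length, z up
- bar_2: loose dark wooden spacer bar lying on the counter, 104 long x 21 wide x 21 mm high, both ends fully rounded (seen from above), 60 g, all three bars alike. Origin at its centre, 10.5 mm above the counter; x along its length, z up
- bar_3: loose dark wooden spacer bar lying on the counter, 104 long x 21 wide x 21 mm high, both ends fully rounded (seen from above), 60 g, all three bars alike. Origin at its centre, 10.5 mm above the counter; x along its length, z up
- glass: drinking glass, 62 mm across, 83 mm high, standing to the left behind the frame; origin at the centre of its underside, z up

How it is judged:
On the way:
1. The carton in the frame has been pushed against the right cheek (within 4 mm), no bar being in the frame yet (((x of medium_carton in the frame of frame between -0.012 and 0.012 m and y of medium_carton in the frame of frame between -0.0265 and -0.0185 m and angle between medium_carton's own z axis and vertical below 0.08 rad) or (x of wide_carton in the frame of frame between -0.012 and 0.012 m and y of wide_carton in the frame of frame between -0.016 and -0.008 m and angle between wide_carton's own z axis and vertical below 0.08 rad)) and (x of bar_1 in the frame of frame below -0.095 m or y of bar_1 in the frame of frame above 0.115 m or y of bar_1 in the frame of frame below -0.115 m) and (x of bar_2 in the frame of frame below -0.095 m or y of bar_2 in the frame of frame above 0.115 m or y of bar_2 in the frame of frame below -0.115 m) and (x of bar_3 in the frame of frame below -0.095 m or y of bar_3 in the frame of frame above 0.115 m or y of bar_3 in the frame of frame below -0.115 m)), for 0.1 s.
At the end, for the whole second after the job is handed in: In the frame the carton stands flat within 7 mm of the right cheek, beside 1 bar if it is the wide carton, 2 if the medium, down on the counter, parallel within 0.08 rad and home within 6 mm. Other bars: centre over 95 mm before or 115 mm beside the frame's centre. All at rest (((x of medium_carton in the frame of frame between -0.012 and 0.012 m and y of medium_carton in the frame of frame between -0.0265 and -0.0155 m and angle between medium_carton's own z axis and vertical below 0.08 rad and linear speed of medium_carton below 0.01 m/s and ((x of bar_1 in the frame of frame between -0.006 and 0.006 m and y of bar_1 in the frame of frame between -0.0955 and 0.0955 m and height (world z) of bar_1 between 0.006 and 0.015 m and angle between the x axis of each of bar_1, bar_2 and the x axis of frame, either way round below 0.08 rad and linear speed of each of bar_1, bar_2 below 0.01 m/s and x of bar_2 in the frame of frame between -0.006 and 0.006 m and y of bar_2 in the frame of frame between -0.0955 and 0.0955 m and height (world z) of bar_2 between 0.006 and 0.015 m and (x of bar_3 in the frame of frame below -0.095 m or y of bar_3 in the frame of frame above 0.115 m or y of bar_3 in the frame of frame below -0.115 m)) or (x of bar_1 in the frame of frame between -0.006 and 0.006 m and y of bar_1 in the frame of frame between -0.0955 and 0.0955 m and height (world z) of bar_1 between 0.006 and 0.015 m and angle between the x axis of each of bar_1, bar_3 and the x axis of frame, either way round below 0.08 rad and linear speed of each of bar_1, bar_3 below 0.01 m/s and x of bar_3 in the frame of frame between -0.006 and 0.006 m and y of bar_3 in the frame of frame between -0.0955 and 0.0955 m and height (world z) of bar_3 between 0.006 and 0.015 m and (x of bar_2 in the frame of frame below -0.095 m or y of bar_2 in the frame of frame above 0.115 m or y of bar_2 in the frame of frame below -0.115 m)) or (x of bar_2 in the frame of frame between -0.006 and 0.006 m and y of bar_2 in the frame of frame between -0.0955 and 0.0955 m and height (world z) of bar_2 between 0.006 and 0.015 m and angle between the x axis of each of bar_2, bar_3 and the x axis of frame, either way round below 0.08 rad and linear speed of each of bar_2, bar_3 below 0.01 m/s and x of bar_3 in the frame of frame between -0.006 and 0.006 m and y of bar_3 in the frame of frame between -0.0955 and 0.0955 m and height (world z) of bar_3 between 0.006 and 0.015 m and (x of bar_1 in the frame of frame below -0.095 m or y of bar_1 in the frame of frame above 0.115 m or y of bar_1 in the frame of frame below -0.115 m)))) or (x of wide_carton in the frame of frame between -0.012 and 0.012 m and y of wide_carton in the frame of frame between -0.016 and -0.005 m and angle between wide_carton's own z axis and vertical below 0.08 rad and linear speed of wide_carton below 0.01 m/s and ((x of bar_1 in the frame of frame between -0.006 and 0.006 m and y of bar_1 in the frame of frame between -0.0955 and 0.0955 m and height (world z) of bar_1 between 0.006 and 0.015 m and angle between the x axis of bar_1 and the x axis of frame, either way round below 0.08 rad and linear speed of bar_1 below 0.01 m/s and (x of bar_2 in the frame of frame below -0.095 m or y of bar_2 in the frame of frame above 0.115 m or y of bar_2 in the frame of frame below -0.115 m) and (x of bar_3 in the frame of frame below -0.095 m or y of bar_3 in the frame of frame above 0.115 m or y of bar_3 in the frame of frame below -0.115 m)) or (x of bar_2 in the frame of frame between -0.006 and 0.006 m and y of bar_2 in the frame of frame between -0.0955 and 0.0955 m and height (world z) of bar_2 between 0.006 and 0.015 m and angle between the x axis of bar_2 and the x axis of frame, either way round below 0.08 rad and linear speed of bar_2 below 0.01 m/s and (x of bar_1 in the frame of frame below -0.095 m or y of bar_1 in the frame of frame above 0.115 m or y of bar_1 in the frame of frame below -0.115 m) and (x of bar_3 in the frame of frame below -0.095 m or y of bar_3 in the frame of frame above 0.115 m or y of bar_3 in the frame of frame below -0.115 m)) or (x of bar_3 in the frame of frame between -0.006 and 0.006 m and y of bar_3 in the frame of frame between -0.0955 and 0.0955 m and height (world z) of bar_3 between 0.006 and 0.015 m and angle between the x axis of bar_3 and the x axis of frame, either way round below 0.08 rad and linear speed of bar_3 below 0.01 m/s and (x of bar_1 in the frame of frame below -0.095 m or y of bar_1 in the frame of frame above 0.115 m or y of bar_1 in the frame of frame below -0.115 m) and (x of bar_2 in the frame of frame below -0.095 m or y of bar_2 in the frame of frame above 0.115 m or y of bar_2 in the frame of frame below -0.115 m)))))); the robot touches nothing.
It fails at once if A carton behind the frame is shifted by more than 30 mm ((distance of narrow_carton from where it was at the start of the episode above 0.03 m and x of narrow_carton in the frame of frame above 0.08 m) or (distance of medium_carton from where it was at the start of the episode above 0.03 m and x of medium_carton in the frame of frame above 0.08 m) or (distance of wide_carton from where it was at the start of the episode above 0.03 m and x of wide_carton in the frame of frame above 0.08 m)).
It fails at once if A carton or the glass is tipped over (angle between any of narrow_carton, medium_carton, wide_carton, glass's own z axis and vertical above 0.4 rad).
It also fails if it takes over 64 s, if anything falls off the work surface, if the arm or the gripper's body presses on something with over 40 N, if the wrist force passes 120 N, or if a joint passes its speed limit or range.

### The arm

A 6-joint arm with a two-finger parallel gripper is mounted at the origin on a cart in front of the work surface, level with it; the furniture and walls round the work are solid. World frame = base frame: x ahead of the robot, y to its left, z up, the work surface at z = 0. Lengths are in m, angles in rad, forces in N, time in s.
With the tool pointing down it reaches from about 0.25 to 0.85 m from the base axis. Payload 12.5 kg.
Tool frame: the origin (TCP) lies at the very end of the fingers, on their centre line; the grasp point (between the pads) lies 19 mm behind it; z points along the fingers, y is the line along which they close (so a half turn about z gives the same grasp; the last joint's range is limited). The gripper opens to 93 mm and grips with 3 to 60 N. Pads are 15 mm wide; open, the fingers measure 128 mm over their backs; the gripper's body (75 mm by 188 mm) begins 65 mm behind the grasp point.
Start: joints at [-1.25, 0.351, 1.652, -0, 1.139, -0.085], TCP at [0.217, -0.505, 0.219] pointing down, gripper open.
Joint ranges: [-2.75, 2.75], [-0.79, 2.1], [0.01, 2.65], [-1.57, 4.71], [0.07, 3.14], [-2.87, 2.87]. Speed limits (rad/s): [2.22, 2.22, 2.79, 3.14, 3.14, 3.14].

### API

Orientations are given as a unit quaternion [x, y, z, w].
In Python, from rig import manip gives the robot as it stands.
- The arm moves only by the tool step_arm, never from a script. Its argument "deltas" is a list of rows, each a list of 3 entries, a list of its own where there are three numbers: the closure, from -1 (fully open) to 1 (shut), then the shift along the tool's x, y, z in units of 750 mm (1.0 is 750 mm), then the turn, a rotation vector about the tool's x, y, z in units of 360 degrees (1.0 is 360 degrees). In form: [[fingers, [x, y, z], [wx, wy, wz]], ...]. A call has 1 to 10 rows; each row is the pose to reach, as a shift and turn from the pose commanded when the call began, along the tool's axes at that moment, turning the shorter way round; what a row does not reach only later rows make up. A row lasts 1/8 s, in which the tool goes at most 62.5 mm and 10.7 degrees, less where a joint would pass 70% of its speed; a pose out of reach is approached as far as the arm can. A call with a number of a shift or a turn outside -1 to 1 is refused whole. A call with a gripper value outside its range is refused whole. The fingers move at their own pace and stop on an object; "grip_force" is the grip in N (left out, the last holds). Time passes only in rows, so rows that repeat a pose let the fingers close. It gives the time, the measured TCP pose, the force, the opening and the grip force at its end, in the units of the state.
- manip.observe(): the state, without advancing time (a new reading comes with each control period).
- manip.read_camera(name): name is "side" or "top" or "wrist"; returns the picture (400x640x3 uint8, red, green, blue); there is no depth.
- manip.camera_info(name): a dict with "intrinsics" (3x3 intrinsics, pixels), "world_from_camera" (4x4, takes a point from camera to world coordinates); the wrist camera has in their place "hand_eye" (4x4, takes a point from camera to tool coordinates, whose origin is the TCP and whose axes are the flange's). Camera axes: x right, y down, z forward; pixel columns grow to the right and rows downward; lengths in m; the calibration is good to about 2 mm. A picture is of the moment at which its call begins: read the wrist's pose just before it. camera_info takes no time and is no camera call.
- manip.close_job(): hands the job in; it is judged then, once.
Trained networks look in the newest picture that a camera, given by its name, has taken for a name from the list of things; names that differ only in an ending like _2 or _b are one class to them, and where a whole thing is asked for, a point or a joint stands for the part that bears it (a point fixed in the world has none). Each returns a list of dicts, best first, with "confidence" (0 to 1); they miss things now and then, are a little off and sometimes report something else, mostly with a low value. They report only what shows in the picture. A call takes as long as a camera call.
- manip.look_for(camera, query): "at" ([x, y, z] in m, in the coordinates of the camera as it stood for that picture, good to about 4 mm: the middle of the surface that is visible of it).
The state is a dict: "clock": time; "joint_pos": joint angles; "dq": joint speeds; "joint_torque": joint torques, N m; "eef_pos": TCP position; "tcp_rot": TCP orientation; "force": force on the tool from outside, world axes, zero at the start; "moment": the same for the moment, N m; "opening": finger opening in m; "gripper_force": force on a finger pad.
Only numpy, scipy, OpenCV 4.12 (cv2) and the standard library are available. Lean on these libraries where they do the work, as an engineer would, in place of code of your own. Each camera call takes 0.05 s, during which the arm holds its last target. There are 200 camera calls.

## Working session

There is one attempt and no reset: what is moved stays moved. The work goes in short steps, Python scripts to look and compute and a tool call to move; the robot and the scene stay as the last step left them, time stands still between calls to the robot, and variables do not carry over. Pictures are saved under pics/ and viewed, at most 10 in all, crops included, and the job is handed in when it is done.

Besides the shell and the picture viewer there is one more tool, called after ">>>" as a command line: name --argument value ..., lists and objects as JSON in quotes. step_arm: Moves the arm, as the interface text tells. Shifts and turns lie within -1 to 1; 1 stands for 750 mm of shift or 360 degrees of turn. Its arguments: {"type":"object","properties":{"deltas":{"type":"array"},"grip_force":{"type":"number"}},"required":["deltas"]}

```bash
mkdir -p pics; cat > h.py <<'E'
import numpy as np, cv2
from rig import manip
from scipy.spatial.transform import Rotation as R
def pic(cam,fn=None):
    im=manip.read_camera(cam)
    if fn: cv2.imwrite('pics/'+fn,im[:,:,::-1])
    return im
def W(cam):
    i=manip.camera_info(cam)
    if 'world_from_camera' in i: return np.array(i['intrinsics']),np.array(i['world_from_camera'])
    s=manip.observe();T=np.eye(4);T[:3,:3]=R.from_quat(s['tcp_rot']).as_matrix();T[:3,3]=s['eef_pos']
    return np.array(i['intrinsics']),T@np.array(i['hand_eye'])
def find(cam,q):
    K,T=W(cam)
    return [(round(d['confidence'],2),np.round((T@np.r_[d['at'],1])[:3],4)) for d in manip.look_for(cam,q)]
def px(cam,u,v,z):
    K,T=W(cam);d=T[:3,:3]@np.linalg.inv(K)@[u,v,1];o=T[:3,3]
    return o+d*(z-o[2])/d[2]
def proj(cam,p):
    K,T=W(cam);c=np.linalg.inv(T)@np.r_[p,1];c=K@c[:3];return c[:2]/c[2]
E
python3 - <<'E'
from h import *
s=manip.observe();print(s['eef_pos'],s['tcp_rot'],s['opening'],s['clock'])
print(R.from_quat(s['tcp_rot']).as_matrix().round(3))
pic('top','top0.png');pic('side','side0.png')
for q in ['frame','narrow_carton','medium_carton','wide_carton','bar_1','glass']: print(q,find('top',q))
print(W('top'))
E
```

```text
[ 0.21704179 -0.50500185  0.21810361] [ 9.79487131e-01  2.01505914e-01 -6.09829305e-05 -5.68652628e-04] 0.09300500650849441 0.0
[[ 0.919  0.395 -0.   ]
 [ 0.395 -0.919  0.001]
 [ 0.    -0.001 -1.   ]]
frame [(0.77, array([ 0.5629, -0.3283,  0.0206]))]
narrow_carton [(0.89, array([ 0.6926, -0.2868,  0.0463]))]
medium_carton [(0.56, array([ 0.5781, -0.4258,  0.0467]))]
wide_carton [(0.83, array([ 0.5315, -0.2824,  0.0509]))]
bar_1 [(0.93, array([ 0.3577, -0.2383,  0.0241])), (0.9, array([ 0.4979, -0.0186,  0.0196])), (0.75, array([ 0.6205, -0.0779,  0.0229]))]
glass []
(array([[477.62472026,   0.        , 331.52223703],
       [  0.        , 477.62472026, 203.12207981],
       [  0.        ,   0.        ,   1.        ]]), array([[ 0.01212714, -0.98838739,  0.15147044,  0.41117982],
       [-0.9994466 , -0.00728902,  0.03245549, -0.22687203],
       [-0.03097452, -0.15178021, -0.98792882,  1.04437458],
       [ 0.        ,  0.        ,  0.        ,  1.        ]]))
```

View pics/top0.png

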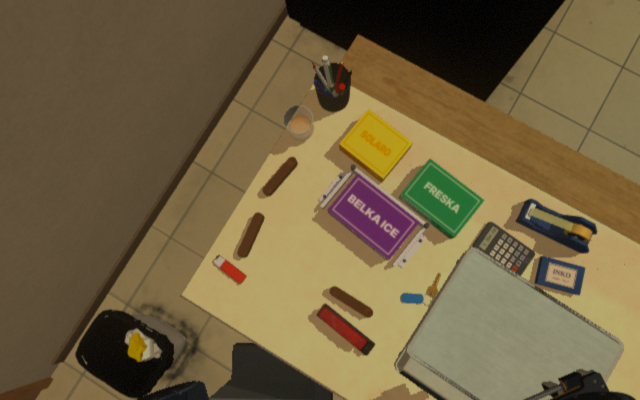

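View pics/side0.png

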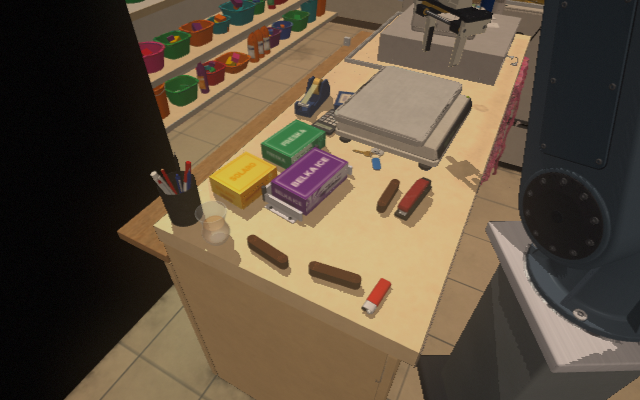

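The purple BELKA ICE carton (374,216) stands in the frame, with the green one (443,198) and the yellow one (376,145) behind it. The bars are at (280,176), (251,234) and (351,301). I'll zoom in on the frame and fit the carton and bar outlines.

```bash
python3 - <<'E'
from h import *
im=pic('top');c=im[150:290,300:450,::-1];cv2.imwrite('pics/crop0.png',cv2.resize(c,None,fx=5,fy=4.28*5/4.28,interpolation=cv2.INTER_CUBIC)[:600*1])
hsv=cv2.cvtColor(im,cv2.COLOR_RGB2HSV)
def blob(m,z,near):
    m=cv2.morphologyEx(m.astype(np.uint8),cv2.MORPH_CLOSE,np.ones((5,5)))
    n,l,st,ce=cv2.connectedComponentsWithStats(m)
    k=l[near[1],near[0]]
    pts=np.argwhere(l==k)[:,::-1]
    P=np.array([px('top',u,v,z)[:2] for u,v in pts]).astype(np.float32)
    r=cv2.minAreaRect(P*1000);b=cv2.boxPoints(r)
    print(near,k,len(pts),np.round(r[0],1),np.round(r[1],1),round(r[2],1))
for n in [(374,216),(443,198),(376,145),(280,176),(251,234),(351,301)]: print(n,hsv[n[1],n[0]])
H,S,V=[hsv[:,:,i].astype(int) for i in range(3)]
blob((H>125)&(H<165)&(S>60),.05,(360,222))
blob((H>60)&(H<90)&(S>100),.046,(430,205))
brown=(V<110)&(H<25)
for n in [(280,176),(251,234),(351,301)]: blob(brown,.015,n)
E
```

```text
(374, 216) [174  66 147]
(443, 198) [ 39  79 159]
(376, 145) [ 20 255 184]
(280, 176) [ 13 174  79]
(251, 234) [ 13 176  81]
(351, 301) [ 13 178  79]Traceback (most recent call last):
  File "<stdin>", line 14, in <module>
  File "<stdin>", line 9, in blob
  File "h.py", line 17, in px
    K,T=W(cam);d=T[:3,:3]@np.linalg.inv(K)@[u,v,1];o=T[:3,3]
        ~^^^^^
  File "h.py", line 9, in W
    i=manip.camera_info(cam)
ValueError: time passes only in moves, steps and waits
```

View pics/crop0.png

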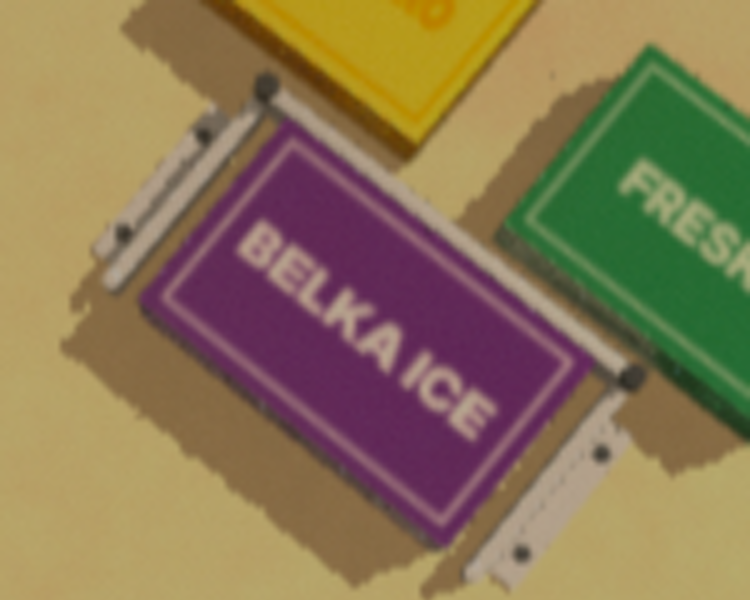

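```bash
sed -i 's/^def W(cam):/_c={}\ndef W(cam):\n    if cam=="wrist": return W0(cam)\n    if cam not in _c: _c[cam]=W0(cam)\n    return _c[cam]\ndef W0(cam):/' h.py
cat >> h.py <<'E'
def blob(im,m,z,near,cam='top'):
    m=cv2.morphologyEx(m.astype(np.uint8),cv2.MORPH_CLOSE,np.ones((5,5)))
    n,l,st,ce=cv2.connectedComponentsWithStats(m)
    k=l[near[1],near[0]]
    K,T=W(cam);uv=np.argwhere(l==k)[:,::-1]
    d=np.c_[uv,np.ones(len(uv))]@np.linalg.inv(K).T@T[:3,:3].T
    P=(T[:3,3]+d*((z-T[2,3])/d[:,2])[:,None])[:,:2]*1000
    r=cv2.minAreaRect(P.astype(np.float32))
    print(near,k,len(uv),'c',np.round(r[0],1),np.round(r[1],1),round(r[2],1),'mean',P.mean(0).round(1))
    return cv2.boxPoints(r)
E
python3 - <<'E'
from h import *
im=pic('top');hsv=cv2.cvtColor(im,cv2.COLOR_RGB2HSV)
H,S,V=[hsv[:,:,i].astype(int) for i in range(3)]
print(hsv[222,360],hsv[222,345],hsv[205,410])
print(blob(im,(H>125)&(H<178)&(S>50),.05,(360,222)).round(1))
blob(im,(H>45)&(H<90)&(S>80),.046,(430,205))
for n in [(280,176),(251,234),(351,301)]: blob(im,(V<110)&(H<25)&(S>140),.015,n)
for u,v,z in [(353.2,167,.042),(426.4,225.6,.042),(357,174.4,.05),(419,222,.05),(388,259.6,.05),(328,209.6,.05),(322.5,206.8,.024),(394,265,.024)]: print(u,v,px('top',u,v,z).round(4))
E
```

```text
[155 154  96] [158 138 102] [36 77 79]
(360, 222) 51 3873 c [ 537.7 -280.5] [165.7 103.4] 51.3 mean [ 537.2 -280.9]
[[ 445.6 -312.9]
 [ 526.3 -377.5]
 [ 629.9 -248.1]
 [ 549.1 -183.5]]
(430, 205) 74 3320 c [ 576.2 -423.5] [142.9 107.7] 51.2 mean [ 576.4 -425.9]
(280, 176) 8 471 c [629.4 -77.2] [ 24.2 102.5] 50.1 mean [629.1 -77.2]
(251, 234) 9 488 c [498.  -17.3] [ 23.9 102.1] 68.0 mean [498. -17.]
(351, 301) 22 460 c [ 358.9 -235.9] [101.6  20.8] 59.1 mean [ 358.9 -236. ]
353.2 167 [ 0.6436 -0.2395  0.042 ]
426.4 225.6 [ 0.5187 -0.3935  0.042 ]
357 174.4 [ 0.6257 -0.2476  0.05  ]
419 222 [ 0.5252 -0.377   0.05  ]
388 259.6 [ 0.4467 -0.3122  0.05  ]
328 209.6 [ 0.5498 -0.187   0.05  ]
322.5 206.8 [ 0.5594 -0.1739  0.024 ]
394 265 [ 0.4364 -0.327   0.024 ]
```

```bash
cat >> h.py <<'E'
FO=np.array([.5369,-.2806]);FA=-39.04   # frame origin, x axis angle deg
def f2w(x,y,z):
    c,s=np.cos(np.radians(FA)),np.sin(np.radians(FA))
    return np.r_[FO+[c*x-s*y,s*x+c*y],z]
def w2f(p):
    c,s=np.cos(np.radians(FA)),np.sin(np.radians(FA));d=np.array(p)[:2]-FO
    return np.array([c*d[0]+s*d[1],-s*d[0]+c*d[1]])
def go(p,a):
    s=manip.observe();R0=R.from_quat(s['tcp_rot']);
    Rt=R.from_euler('z',a,degrees=True)*R.from_matrix(np.diag([1,-1,-1.]))
    d=R0.inv().apply(np.array(p)-s['eef_pos'])/.75
    w=(R0.inv()*Rt).as_rotvec()/(2*np.pi)
    print('t',round(s['clock'],2),'go',d.round(4).tolist(),w.round(4).tolist(),'mm',np.linalg.norm(d*750).round())
E
python3 - <<'E'
from h import *
go(f2w(-.03,.03,.27),FA)
print(manip.camera_info('wrist'))
E
```

```text
t 0.5 go [0.5268, -0.1609, -0.0685] [-0.0, 0.0, 0.173] mm 416.0
{'intrinsics': array([[330.19191053,   0.        , 322.9138759 ],
       [  0.        , 330.19191053, 197.99565962],
       [  0.        ,   0.        ,   1.        ]]), 'hand_eye': array([[ 5.97915716e-04, -9.70702448e-01, -2.40283999e-01,
         6.60255184e-02],
       [ 9.99999802e-01,  6.27305373e-04, -4.58260405e-05,
        -1.01456668e-03],
       [ 1.95214893e-04, -2.40283924e-01,  9.70702631e-01,
        -1.66992503e-01],
       [ 0.00000000e+00,  0.00000000e+00,  0.00000000e+00,
         1.00000000e+00]])}
```

>>> step_arm --deltas '[[1, [0.527, -0.161, -0.068], [0, 0, 0.173]], [1, [0.527, -0.161, -0.068], [0, 0, 0.173]], [1, [0.527, -0.161, -0.068], [0, 0, 0.173]], [1, [0.527, -0.161, -0.068], [0, 0, 0.173]], [1, [0.527, -0.161, -0.068], [0, 0, 0.173]], [1, [0.527, -0.161, -0.068], [0, 0, 0.173]], [1, [0.527, -0.161, -0.068], [0, 0, 0.173]], [1, [0.527, -0.161, -0.068], [0, 0, 0.173]], [1, [0.527, -0.161, -0.068], [0, 0, 0.173]], [1, [0.527, -0.161, -0.068], [0, 0, 0.173]]]' --grip_force 20

```text
clock: 1.75
eef_pos: [0.5317, -0.2393, 0.2694]
tcp_rot: [0.942, -0.334, -0.0, 0.0]
force: [0.1, -0.8, 0.2]
opening: 0.0007
gripper_force: 0.0
```

```bash
python3 - <<'E'
from h import *
s=manip.observe();print(s['eef_pos'],s['opening'],s['force'])
pic('wrist','w0.png')
E
```

```text
[ 0.5316553  -0.2393151   0.26942578] 0.0007491126426455756 [ 0.14797525 -0.75249408  0.23933224]
```

View pics/w0.png

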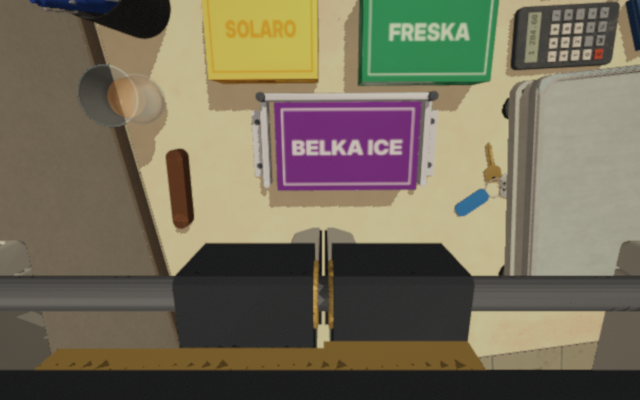

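The wrist view is aligned with the frame: posts at (261,97) and (434,96), carton top about (276..421, 101..185), and free gaps on both sides.

```bash
python3 - <<'E'
from h import *
im=pic('wrist');c=cv2.resize(im[80:200,235:455,::-1],None,fx=3.6,fy=3.6,interpolation=cv2.INTER_CUBIC);cv2.imwrite('pics/w0c.png',c)
for u,v,z in [(261,97,.042),(434,96,.042)]:
    p=px('wrist',u,v,z);print(u,v,p.round(4),w2f(p).round(4))
hsv=cv2.cvtColor(im,cv2.COLOR_RGB2HSV);H,S,V=[hsv[:,:,i].astype(int) for i in range(3)]
b=blob(im,(H>125)&(H<178)&(S>50),.05,(300,165),'wrist');print([w2f(q/1000).round(4) for q in b])
go(f2w(0,.125,.12),FA); go(f2w(0,.112,.032),FA)
E
```

```text
261 97 [ 0.6437 -0.2386  0.042 ] [0.0565 0.0999]
434 96 [ 0.5198 -0.3929  0.042 ] [ 0.0575 -0.098 ]
(300, 165) 10 12296 c [ 538.1 -279.9] [166.8 102.6] 51.1 mean [ 539.3 -281.2]
[array([-0.0505, -0.0823]), array([ 0.0521, -0.082 ]), array([0.0515, 0.0848]), array([-0.0511,  0.0845])]
t 1.85 go [0.0398, -0.1284, 0.1994] [0.0, 0.0, -0.0002] mm 180.0
t 1.85 go [0.0399, -0.1111, 0.3167] [0.0, 0.0, -0.0002] mm 254.0
```

View pics/w0c.png

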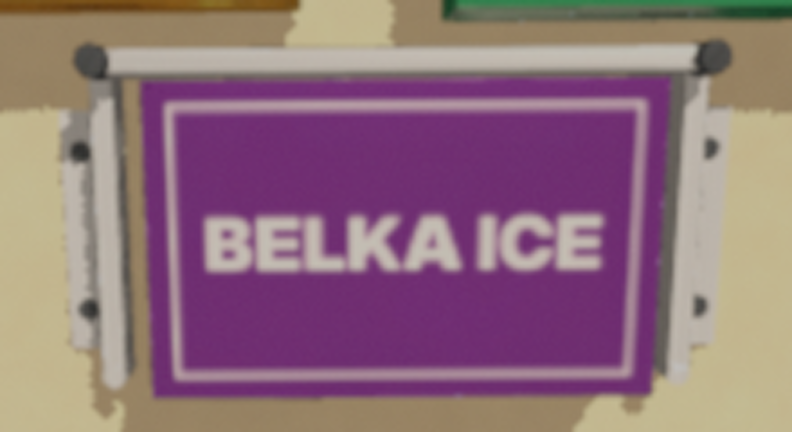

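The frame measurement agrees to about 1 mm. Next I'll push the carton: approach from the left above the cheek, then down.

>>> step_arm --deltas '[[1, [0.04, -0.128, 0.1], [0, 0, 0]], [1, [0.04, -0.128, 0.19], [0, 0, 0]], [1, [0.04, -0.128, 0.2], [0, 0, 0]], [1, [0.04, -0.128, 0.27], [0, 0, 0]], [1, [0.04, -0.125, 0.317], [0, 0, 0]], [1, [0.04, -0.112, 0.317], [0, 0, 0]], [1, [0.04, -0.112, 0.317], [0, 0, 0]], [1, [0.04, -0.112, 0.317], [0, 0, 0]]]'

```text
clock: 2.85
eef_pos: [0.6097, -0.1928, 0.034]
tcp_rot: [0.942, -0.334, 0.002, 0.0]
force: [0.6, -0.6, 0.8]
opening: 0.0005
gripper_force: 0.0
```

```bash
sed -i 's/^FO=.*/FO=np.array([.5373,-.2801]);FA=-39.04/' h.py; python3 - <<'E'
from h import *
s=manip.observe();print(s['eef_pos'],w2f(s['eef_pos']),s['force'])
go(f2w(0,.089,.032),FA)
E
```

```text
[ 0.60966596 -0.19275178  0.03395715] [0.00118971 0.11342455] [ 0.58218954 -0.57473505  0.75720188]
t 2.85 go [-0.0016, 0.0326, 0.0026] [-0.0001, -0.0005, -0.0001] mm 25.0
```

>>> step_arm --deltas '[[1, [0, 0.004, 0], [0, 0, 0]], [1, [0, 0.008, 0], [0, 0, 0]], [1, [0, 0.012, 0], [0, 0, 0]], [1, [0, 0.016, 0], [0, 0, 0]], [1, [0, 0.02, 0], [0, 0, 0]], [1, [0, 0.023, 0], [0, 0, 0]], [1, [0, 0.026, 0], [0, 0, 0]], [1, [0, 0.029, 0], [0, 0, 0]], [1, [0, 0.029, 0], [0, 0, 0]], [1, [0, 0.029, 0], [0, 0, 0]]]'

```text
clock: 4.1
eef_pos: [0.5951, -0.209, 0.0319]
tcp_rot: [0.943, -0.334, -0.0, 0.0]
force: [0.2, -0.6, -0.3]
opening: 0.0006
gripper_force: 0.0
```

```bash
python3 - <<'E'
from h import *
s=manip.observe();print(s['eef_pos'],w2f(s['eef_pos']),s['force'])
im=pic('wrist');pic('top')
print(find('top','wide_carton'))
im=pic('top')
hsv=cv2.cvtColor(im,cv2.COLOR_RGB2HSV);H,S,V=[hsv[:,:,i].astype(int) for i in range(3)]
b=blob(im,(H>125)&(H<178)&(S>50),.05,(360,222));print([w2f(q/1000).round(4) for q in b])
E
```

```text
[ 0.59507208 -0.20896133  0.03186262] [6.43390449e-05 9.16423448e-02] [ 0.19870121 -0.60349248 -0.32515141]
[(0.86, array([ 0.5063, -0.3129,  0.0513]))]
(360, 222) 0 249387 c [ 590.3 -142.1] [1444.9  874. ] 89.6 mean [ 574.1 -157.8]
[array([ 0.064 , -0.6966]), array([ 0.7467, -0.1509]), array([-0.1555,  0.9777]), array([-0.8381,  0.432 ])]
```

>>> step_arm --deltas '[[1, [0, 0.0015, 0], [0, 0, 0]], [1, [0, 0.003, 0], [0, 0, 0]], [1, [0, 0.004, 0], [0, 0, 0]], [1, [0, 0.004, 0], [0, 0, 0]]]'

```text
clock: 4.8
eef_pos: [0.5932, -0.2112, 0.0319]
tcp_rot: [0.943, -0.334, -0.0, 0.0]
force: [0.3, 0.2, -0.1]
opening: 0.0004
gripper_force: 0.3
```

```bash
python3 - <<'E'
from h import *
s=manip.observe();print(w2f(s['eef_pos']),s['force'])
im=pic('top');cv2.imwrite('pics/t1.png',cv2.resize(im[150:290,300:450,::-1],None,fx=4,fy=4,interpolation=cv2.INTER_CUBIC))
E
```

```text
[4.10123002e-05 8.86809083e-02] [ 0.30653964  0.22194499 -0.12122448]
```

View pics/t1.png

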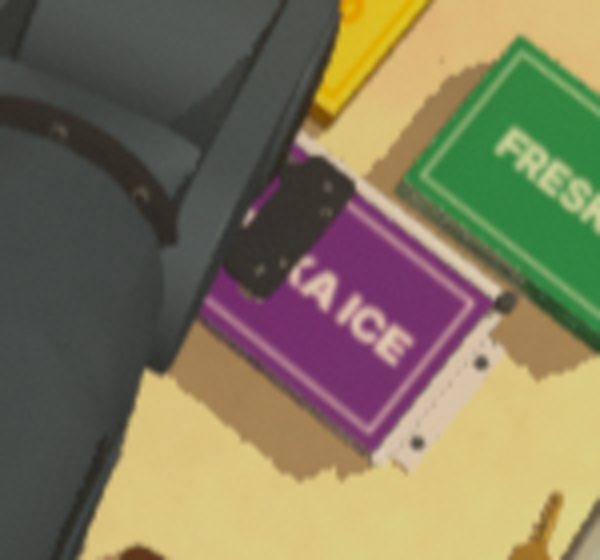

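The carton's right side at (430,380) in the crop is now nearly at the right cheek. I'll nudge it until the force rises.

>>> step_arm --deltas '[[1, [0, 0.001, 0], [0, 0, 0]], [1, [0, 0.002, 0], [0, 0, 0]], [1, [0, 0.002, 0], [0, 0, 0]]]'

```text
clock: 5.22
eef_pos: [0.5925, -0.2119, 0.0319]
tcp_rot: [0.943, -0.334, 0.0, -0.0]
force: [2.2, 4.4, 0.2]
opening: 0.0004
gripper_force: 2.4
```

>>> step_arm --deltas '[[1, [0, 0.001, 0], [0, 0, 0]], [1, [0, 0.0015, 0], [0, 0, 0]], [1, [0, 0.0015, 0], [0, 0, 0]]]'

```text
clock: 5.6
eef_pos: [0.5923, -0.212, 0.0321]
tcp_rot: [0.943, -0.334, 0.0, -0.001]
force: [5.2, 10.9, 0.6]
opening: 0.0005
gripper_force: 5.5
```

Firm contact at 12 N. I'll retreat and look again from above.

>>> step_arm --deltas '[[1, [0, -0.03, 0], [0, 0, 0]], [1, [0, -0.04, -0.05], [0, 0, 0]], [1, [0, -0.04, -0.13], [0, 0, 0]], [1, [-0.02, -0.02, -0.21], [0, 0, 0]], [-1, [-0.04, 0.0, -0.29], [0, 0, 0]], [-1, [-0.04, 0.07, -0.316], [0, 0, 0]], [-1, [-0.04, 0.08, -0.316], [0, 0, 0]], [-1, [-0.04, 0.08, -0.316], [0, 0, 0]], [-1, [-0.04, 0.08, -0.316], [0, 0, 0]]]'

```text
clock: 6.72
eef_pos: [0.5309, -0.24, 0.2678]
tcp_rot: [0.943, -0.334, -0.001, -0.0]
force: [0.1, 0.8, -0.8]
opening: 0.046
gripper_force: 0.0
```

```bash
python3 - <<'E'
from h import *
im=pic('wrist');s=manip.observe();print(w2f(s['eef_pos']),s['eef_pos'])
hsv=cv2.cvtColor(im,cv2.COLOR_RGB2HSV);H,S,V=[hsv[:,:,i].astype(int) for i in range(3)]
b=blob(im,(H>125)&(H<178)&(S>50),.05,(305,170),'wrist');print([w2f(q/1000).round(4) for q in b])
n=[tuple(proj('wrist',f2w(x,y,z)).round(1)) for x,y,z in [(-.052,.0715,.05),(.052,.0715,.05),(.057,.0995,.042),(.057,-.0995,.042),(-.05,.0955,.024),(.05,.0955,.024)]];print(n)
u0,v0=235,70
c=cv2.resize(im[v0:v0+130,u0:u0+200,::-1],None,fx=4,fy=4,interpolation=cv2.INTER_CUBIC)
for p in n: cv2.circle(c,(int((p[0]-u0+.5)*4),int((p[1]-v0+.5)*4)),3,(0,0,255),-1)
cv2.imwrite('pics/w1.png',c)
top=pic('top');hsv=cv2.cvtColor(top,cv2.COLOR_RGB2HSV);H,S,V=[hsv[:,:,i].astype(int) for i in range(3)]
print(find('wrist','bar_1'))
E
```

```text
[-0.03016707  0.0271448 ] [ 0.53096655 -0.24001535  0.26794634]
(305, 170) 10 12370 c [ 530.6 -288.7] [166.9 102. ] 51.1 mean [ 532.1 -289.8]
[array([-0.0506, -0.0945]), array([ 0.0514, -0.0943]), array([0.0511, 0.0726]), array([-0.0509,  0.0724])]
[(np.float64(286.0), np.float64(190.9)), (np.float64(283.7), np.float64(100.2)), (np.float64(259.8), np.float64(95.9)), (np.float64(434.6), np.float64(96.2)), (np.float64(269.3), np.float64(184.8)), (np.float64(266.2), np.float64(102.9))]
[(0.92, array([ 0.6317, -0.0828,  0.0202])), (0.47, array([ 0.39  , -0.1994,  0.0147]))]
```

View pics/w1.png

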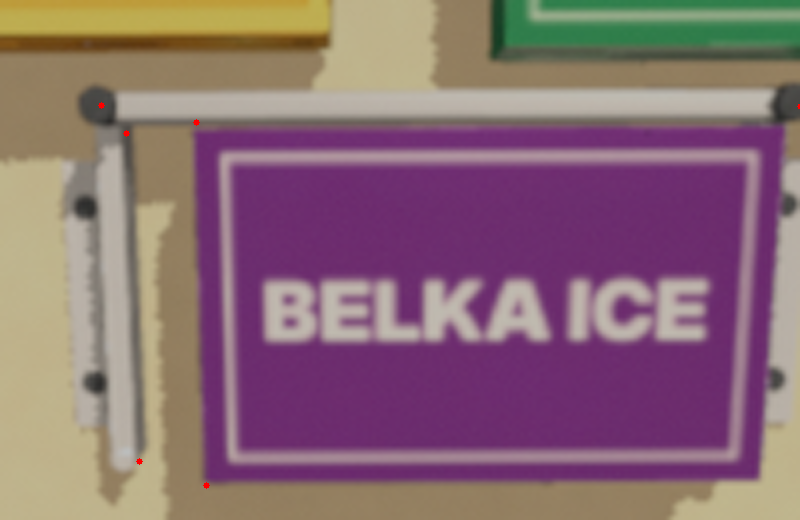

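The projected points fit the picture to within a millimetre: cheek edge at (127,133), carton corner at (197,122). The carton is against the right cheek and the left gap is clear. Next I pick the bar at (0.498, -0.017).

```bash
python3 - <<'E'
from h import *
im=pic('top');hsv=cv2.cvtColor(im,cv2.COLOR_RGB2HSV);H,S,V=[hsv[:,:,i].astype(int) for i in range(3)]
blob(im,(V<110)&(H<25)&(S>140),.015,(251,234))
go([.4665,-.0046,.10],-22); go([.4665,-.0046,.005],-22)
E
```

```text
(251, 234) 0 239185 c [ 597.6 -139.2] [1495.7  902.7] 89.6 mean [ 565.1 -148.4]
t 6.92 go [-0.2642, -0.1905, 0.2246] [0.0, 0.0001, -0.0472] mm 297.0
t 6.92 go [-0.2641, -0.1905, 0.3513] [0.0, 0.0001, -0.0472] mm 359.0
```

>>> step_arm --deltas '[[0, [-0.264, -0.19, 0.15], [0, 0, -0.047]], [0, [-0.264, -0.19, 0.2], [0, 0, -0.047]], [0, [-0.264, -0.19, 0.225], [0, 0, -0.047]], [0, [-0.264, -0.19, 0.225], [0, 0, -0.047]], [0, [-0.264, -0.19, 0.225], [0, 0, -0.047]], [0, [-0.264, -0.19, 0.225], [0, 0, -0.047]], [0, [-0.264, -0.19, 0.225], [0, 0, -0.047]], [0, [-0.264, -0.19, 0.225], [0, 0, -0.047]]]'

```text
clock: 7.92
eef_pos: [0.4673, -0.0064, 0.1009]
tcp_rot: [0.981, -0.192, 0.001, -0.0]
force: [0.0, 0.1, -0.7]
opening: 0.0467
gripper_force: 0.0
```

```bash
python3 - <<'E'
from h import *
im=pic('wrist','w2.png');s=manip.observe();print(s['eef_pos'],s['opening'])
hsv=cv2.cvtColor(im,cv2.COLOR_RGB2HSV);H,S,V=[hsv[:,:,i].astype(int) for i in range(3)]
go([.4665,-.0046,.005],-22)
E
```

```text
[ 0.46718186 -0.00633059  0.1008299 ] 0.046819294078356104
t 7.97 go [-0.0019, -0.0017, 0.1278] [-0.0001, -0.0002, -0.0005] mm 96.0
```

View pics/w2.png

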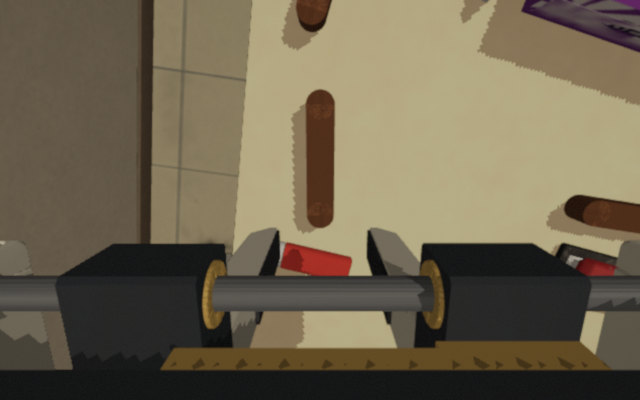

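The bar is centred at (320,158), parallel to the tool x axis, with its rear end at (320,227). The lighter at (316,262) lies behind it. I'll check the grasp offset and then go down.

```bash
python3 - <<'E'
from h import *
a=px('wrist',320.5,90,.021);b=px('wrist',320.5,227,.021);print(a,b,np.linalg.norm(a-b),(a+b)/2,np.degrees(np.arctan2(*(a-b)[1::-1])))
l=[px('wrist',u,v,.01).round(3) for u,v in [(282,245),(350,258)]];print(l)
go((a+b)/2-34e-3*(a-b)/np.linalg.norm(a-b)*[1,1,0]-[0,0,.016],-22.2)
E
```

```text
[ 0.54551395 -0.03564201  0.021     ] [0.45037625 0.00325771 0.021     ] 0.10278311667413789 [ 0.4979451  -0.01619215  0.021     ] -22.23857582244137
[array([0.444, 0.04 , 0.01 ]), array([ 0.412, -0.008,  0.01 ])]
t 7.97 go [-0.0026, -0.0033, 0.1278] [-0.0001, -0.0002, 0.0001] mm 96.0
```

>>> step_arm --deltas '[[0, [-0.0025, -0.003, 0.06], [0, 0, 0]], [0, [-0.0025, -0.003, 0.11], [0, 0, 0]], [0, [-0.0025, -0.003, 0.128], [0, 0, 0]], [0, [-0.0025, -0.003, 0.128], [0, 0, 0]], [1, [-0.0025, -0.003, 0.128], [0, 0, 0]], [1, [-0.0025, -0.003, 0.128], [0, 0, 0]], [1, [-0.0025, -0.003, 0.128], [0, 0, 0]], [1, [-0.0025, -0.003, 0.128], [0, 0, 0]]]' --grip_force 25

```text
clock: 8.98
eef_pos: [0.4659, -0.0028, 0.0047]
tcp_rot: [0.981, -0.192, 0.0, -0.0]
force: [-1.6, -0.2, 7.1]
opening: 0.0207
gripper_force: 25.0
```

>>> step_arm --deltas '[[1, [0, 0, -0.03], [0, 0, 0]], [1, [0, 0, -0.09], [0, 0, 0]], [1, [0, 0, -0.1], [0, 0, 0]], [1, [0, 0, -0.1], [0, 0, 0]]]'

```text
clock: 9.48
eef_pos: [0.4655, -0.0028, 0.0792]
tcp_rot: [0.981, -0.192, 0.0, -0.0]
force: [-0.8, 0.6, -0.2]
opening: 0.0208
gripper_force: 25.0
```

```bash
python3 - <<'E'
from h import *
im=pic('wrist','w3.png');s=manip.observe();print(s['eef_pos'],s['opening'])
go(f2w(-.20,.0835,.08),FA)
E
```

```text
[ 0.46509574 -0.00271588  0.07849516] 0.020418408262781632
t 9.53 go [0.0057, 0.1223, -0.002] [0.0, 0.0001, 0.047] mm 92.0
```

View pics/w3.png

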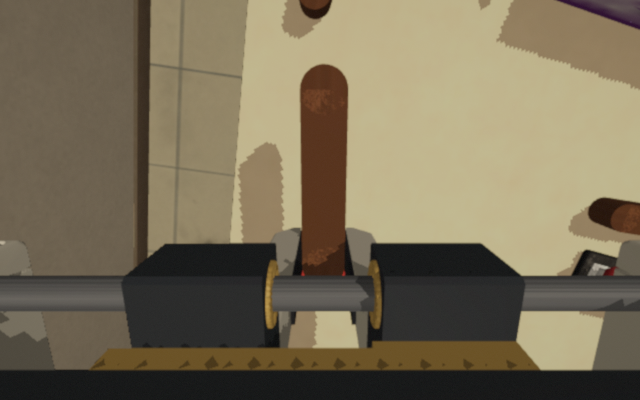

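The bar is held straight along the tool axis, front end at (324,68). I'll move in front of the gap and lower it.

>>> step_arm --deltas '[[1, [0.006, 0.06, -0.003], [0, 0, 0.024]], [1, [0.006, 0.122, -0.003], [0, 0, 0.047]], [1, [0.006, 0.122, -0.003], [0, 0, 0.047]], [1, [0.006, 0.122, -0.003], [0, 0, 0.047]], [1, [0.006, 0.122, 0.06], [0, 0, 0.047]], [1, [0.006, 0.122, 0.09], [0, 0, 0.047]], [1, [0.006, 0.122, 0.09], [0, 0, 0.047]], [1, [0.006, 0.122, 0.09], [0, 0, 0.047]]]'

```text
clock: 10.52
eef_pos: [0.4358, -0.0888, 0.0122]
tcp_rot: [0.943, -0.333, 0.0, -0.0]
force: [0.6, -0.5, -0.1]
opening: 0.0206
gripper_force: 25.0
```

```bash
python3 - <<'E'
from h import *
im=pic('wrist','w4.png');s=manip.observe();print(s['eef_pos'],w2f(s['eef_pos']),s['opening'])
go(f2w(-.145,.083,.0055),FA)
print([proj('wrist',f2w(x,y,z)).round(1) for x,y,z in [(-.052,.0715,.05),(-.05,.0955,.024)]])
E
```

```text
[ 0.43593805 -0.08902638  0.01243327] [-0.19907864  0.08456399] 0.020907065743069678
t 10.57 go [0.0721, 0.0022, 0.0093] [-0.0001, -0.0002, 0.0002] mm 55.0
[array([ 365.4, -146.4]), array([ 296.8, -101.9])]
```

View pics/w4.png

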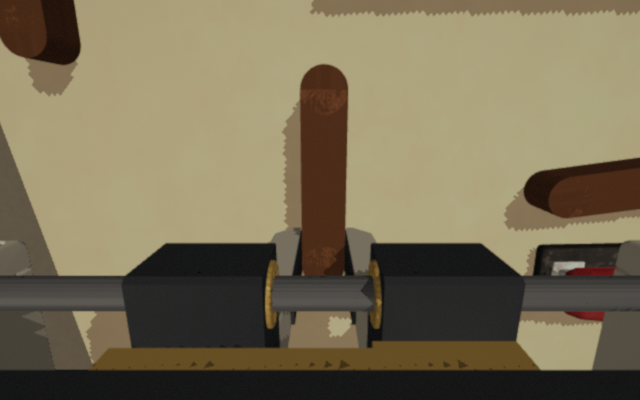

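The bar is still straight in the grip, front end at (324,68). The frame lies outside this view, so I'll insert under force feedback.

>>> step_arm --deltas '[[1, [0.02, 0.0022, 0.009], [0, 0, 0]], [1, [0.04, 0.0022, 0.009], [0, 0, 0]], [1, [0.06, 0.0022, 0.009], [0, 0, 0]], [1, [0.07, 0.0022, 0.009], [0, 0, 0]], [1, [0.08, 0.0022, 0.009], [0, 0, 0]], [1, [0.085, 0.0022, 0.009], [0, 0, 0]], [1, [0.085, 0.0022, 0.009], [0, 0, 0]]]'

```text
clock: 11.45
eef_pos: [0.4838, -0.1307, 0.0049]
tcp_rot: [0.943, -0.334, 0.0, 0.0]
force: [-0.5, 0.1, 0.1]
opening: 0.0206
gripper_force: 25.0
```

```bash
python3 - <<'E'
from h import *
s=manip.observe();print(s['eef_pos'],w2f(s['eef_pos']),s['opening'],R.from_euler('z',-FA,degrees=True).apply(s['force']))
E
```

```text
[ 0.4837932  -0.13070847  0.00489797] [-0.13565524  0.08233142] 0.020636946528126036 [-0.44956773 -0.20631765  0.0624207 ]
```

>>> step_arm --deltas '[[1, [0.007, 0, 0], [0, 0, 0]], [1, [0.014, 0, 0], [0, 0, 0]], [1, [0.02, 0, 0], [0, 0, 0]], [1, [0.02, 0, 0], [0, 0, 0]]]'

```text
clock: 11.95
eef_pos: [0.4956, -0.1397, 0.0048]
tcp_rot: [0.943, -0.334, -0.0, -0.0]
force: [0.7, 5.8, -0.6]
opening: 0.0207
gripper_force: 25.1
```

```bash
python3 - <<'E'
from h import *
s=manip.observe();print(w2f(s['eef_pos']),s['eef_pos'][2],s['opening'],R.from_euler('z',-FA,degrees=True).apply(s['force']))
im=pic('wrist')
for x,y,z in [(-.052,.0715,.05),(-.045,.0955,.024)]: print(proj('wrist',f2w(x,y,z)))
hsv=cv2.cvtColor(im,cv2.COLOR_RGB2HSV);H,S,V=[hsv[:,:,i].astype(int) for i in range(3)]
pur=(H>125)&(H<178)&(S>50);br=(V<110)&(H<25)&(S>140)
for v in (10,30,50,70,90,110,130,150,180):
    a=np.flatnonzero(pur[v]);b=np.flatnonzero(br[v]); b=b[(b>250)&(b<400)]
    print(v,a[:1],b[[0,-1]] if len(b) else None, im[v,250:305:6].mean(1).astype(int))
E
```

```text
[-0.12077632  0.08280075] 0.004848785572285862 0.02069287539561263 [-3.09062195  4.91299806 -0.55819222]
[355.88856093 106.03051642]
[294.22211312  90.74713035]
10 [347] None [177 175 126 124 175 172 174  99 165 143]
30 [346] None [178 176 126 125 175 173 175 101 167 166]
50 [346] None [176 118  71 115 171 174 176 104 166 166]
70 [346] [307 335] [174 176 176 126 160 176 176 114 167 136]
90 [345] [298 344] [156 124 121 122 140 178 177 130  62  53]
110 [] [299 344] [167 168 157 121 122 130 120 108  76  56]
130 [] [299 344] [168 168 168 122 122 123 124 123  95  54]
150 [] [300 344] [170 170 169 169 169 169 138 123 106  54]
180 [] [301 343] [169 169 169 169 169 170 170 122 122  55]
```

```bash
python3 - <<'E'
from h import *
for n,u,v,z in [('carton',346,70,.05),('carton',346,20,.05),('cheek',290,70,.024),('cheek',290,30,.024),('barL',298.5,110,.021),('barR',344.5,110,.021),('barL',301,180,.021),('barR',343.5,180,.021)]:
    print(n,w2f(px('wrist',u,v,z)).round(4))
E
```

```text
carton [-0.04    0.0752]
carton [-0.0242  0.0755]
cheek [-0.0367  0.0971]
cheek [-0.0213  0.0968]
barL [-0.0529  0.094 ]
barR [-0.0529  0.0737]
barL [-0.0843  0.0934]
barR [-0.0843  0.0736]
```

>>> step_arm --deltas '[[1, [0, -0.001, 0], [0, 0, 0]], [1, [0, -0.001, 0], [0, 0, 0]]]'

```text
clock: 12.25
eef_pos: [0.4959, -0.1395, 0.0049]
tcp_rot: [0.943, -0.334, -0.0, -0.0]
force: [0.7, 3.5, -0.9]
opening: 0.0206
gripper_force: 25.0
```

>>> step_arm --deltas '[[1, [0, -0.001, 0], [0, 0, 0]], [1, [0, -0.001, 0], [0, 0, 0]]]'

```text
clock: 12.5
eef_pos: [0.4964, -0.1392, 0.0049]
tcp_rot: [0.943, -0.334, 0.0, 0.0]
force: [0.4, 0.5, -1.3]
opening: 0.021
gripper_force: 25.0
```

The lateral force vanished after shifting 1.5 mm left, so I continue.

>>> step_arm --deltas '[[1, [0.008, 0, 0], [0, 0, 0]], [1, [0.016, 0, 0], [0, 0, 0]], [1, [0.024, 0, 0], [0, 0, 0]], [1, [0.03, 0, 0], [0, 0, 0]], [1, [0.03, 0, 0], [0, 0, 0]]]'

```text
clock: 13.12
eef_pos: [0.514, -0.1533, 0.0049]
tcp_rot: [0.943, -0.334, 0.0, 0.0]
force: [0.2, 0.4, -1.2]
opening: 0.0211
gripper_force: 25.0
```

```bash
python3 - <<'E'
from h import *
s=manip.observe();print(w2f(s['eef_pos']),s['eef_pos'][2],s['opening'],R.from_euler('z',-FA,degrees=True).apply(s['force']))
E
```

```text
[-0.09789754  0.08380268] 0.004852420068586317 0.02112226551062721 [-0.09922649  0.43742487 -1.19509387]
```

>>> step_arm --deltas '[[1, [0.008, 0, 0], [0, 0, 0]], [1, [0.016, 0, 0], [0, 0, 0]], [1, [0.024, 0, 0], [0, 0, 0]], [1, [0.03, 0, 0], [0, 0, 0]], [1, [0.03, 0, 0], [0, 0, 0]]]'

```text
clock: 13.75
eef_pos: [0.5315, -0.1675, 0.0048]
tcp_rot: [0.943, -0.334, 0.0, 0.0]
force: [-0.4, 0.2, -0.3]
opening: 0.0209
gripper_force: 25.0
```

>>> step_arm --deltas '[[0.2, [0, 0, 0], [0, 0, 0]], [0.2, [0, 0, 0], [0, 0, 0]], [0.2, [0, 0, 0], [0, 0, 0]], [0.2, [0, 0, -0.05], [0, 0, 0]], [0.2, [0, 0, -0.1], [0, 0, 0]], [0.2, [0, 0, -0.1], [0, 0, 0]]]'

```text
clock: 14.5
eef_pos: [0.5327, -0.1678, 0.0824]
tcp_rot: [0.943, -0.334, 0.002, 0.0]
force: [-0.4, -0.4, -0.6]
opening: 0.0372
gripper_force: 0.0
```

```bash
python3 - <<'E'
from h import *
s=manip.observe();print(w2f(s['eef_pos']),s['eef_pos'][2],s['opening'],R.from_euler('z',-FA,degrees=True).apply(s['force']))
pic('wrist');print([ (c,p,w2f(p)) for c,p in find('wrist','bar_1')])
go(f2w(-.115,.0838,.08),FA+90);go(f2w(-.115,.0838,.08),FA-90)
go(f2w(-.115,.0838,.006),FA+90)
print(s['joint_pos'])
E
```

```text
[-0.07428265  0.08430623] 0.08240347456631877 0.037197357258988505 [-0.08536197 -0.60901766 -0.60717295]
[(0.9, array([ 0.6322, -0.0848,  0.0203]), array([-0.04930276,  0.21146474])), (0.69, array([ 0.3407, -0.2655,  0.0229]), array([-0.16189648, -0.11249111])), (0.62, array([ 0.5585, -0.1912,  0.0217]), array([-0.03952863,  0.08240229]))]
t 14.6 go [-0.0521, -0.0001, -0.0004] [0.0, -0.0, -0.25] mm 39.0
t 14.6 go [-0.0521, -0.0001, -0.0004] [-0.0, -0.0, 0.25] mm 39.0
t 14.6 go [-0.0521, -0.0001, 0.0982] [0.0, -0.0, -0.25] mm 83.0
[-3.88573990e-01  5.39581407e-01  1.74308531e+00  3.09953590e-05
  8.54149311e-01  1.86334564e+00]
```

>>> step_arm --deltas '[[1, [-0.06, 0, 0], [0, 0, -0.03]], [1, [-0.079, 0, 0], [0, 0, -0.06]], [1, [-0.079, 0, 0], [0, 0, -0.09]], [1, [-0.079, 0, 0], [0, 0, -0.12]], [1, [-0.079, 0, 0], [0, 0, -0.15]], [1, [-0.079, 0, 0], [0, 0, -0.18]], [1, [-0.079, 0, 0], [0, 0, -0.21]], [1, [-0.079, 0, 0], [0, 0, -0.23]], [1, [-0.079, 0, 0], [0, 0, -0.25]], [1, [-0.079, 0, 0], [0, 0, -0.25]]]' --grip_force 10

```text
clock: 15.85
eef_pos: [0.4846, -0.1297, 0.0788]
tcp_rot: [0.903, 0.43, -0.001, -0.001]
force: [-0.1, -0.1, -0.1]
opening: 0.0005
gripper_force: 0.0
```

```bash
python3 - <<'E'
from h import *
s=manip.observe();print(w2f(s['eef_pos']),s['eef_pos'][2],s['opening'])
go(f2w(-.135,.0838,.006),FA+90);go(f2w(-.11,.0838,.006),FA+90)
E
```

```text
[-0.13560202  0.08360884] 0.07883285961358506 0.0005151942152216075
t 15.85 go [0.0003, 0.001, 0.0971] [-0.0003, 0.0001, -0.0001] mm 73.0
t 15.85 go [0.0003, 0.0343, 0.097] [-0.0003, 0.0001, -0.0001] mm 77.0
```

>>> step_arm --deltas '[[1, [0, 0, 0.07], [0, 0, 0]], [1, [0, 0, 0.097], [0, 0, 0]], [1, [0, 0, 0.097], [0, 0, 0]], [1, [0, 0.015, 0.097], [0, 0, 0]], [1, [0, 0.03, 0.097], [0, 0, 0]], [1, [0, 0.042, 0.097], [0, 0, 0]], [1, [0, 0.054, 0.097], [0, 0, 0]], [1, [0, 0.066, 0.097], [0, 0, 0]], [1, [0, 0.078, 0.097], [0, 0, 0]], [1, [0, 0.078, 0.097], [0, 0, 0]]]'

```text
clock: 17.1
eef_pos: [0.5313, -0.1673, 0.0071]
tcp_rot: [0.903, 0.43, 0.0, 0.0]
force: [-0.4, -0.1, -0.0]
opening: 0.0003
gripper_force: 0.0
```

```bash
python3 - <<'E'
from h import *
s=manip.observe();print(w2f(s['eef_pos']),s['eef_pos'][2],R.from_euler('z',-FA,degrees=True).apply(s['force']))
E
```

```text
[-0.07573539  0.08381513] 0.007096928861360194 [-0.26515314 -0.33931848 -0.01532588]
```

>>> step_arm --deltas '[[1, [0, 0.004, 0], [0, 0, 0]], [1, [0, 0.007, 0], [0, 0, 0]], [1, [0, 0.009, 0], [0, 0, 0]], [1, [0, 0.009, 0], [0, 0, 0]]]'

```text
clock: 17.6
eef_pos: [0.536, -0.1711, 0.0072]
tcp_rot: [0.903, 0.43, 0.0, 0.0]
force: [0.3, -0.3, 0.8]
opening: 0.0008
gripper_force: 0.0
```

>>> step_arm --deltas '[[1, [0, 0.0015, 0], [0, 0, 0]], [1, [0, 0.0025, 0], [0, 0, 0]], [1, [0, 0.0025, 0], [0, 0, 0]]]'

```text
clock: 17.98
eef_pos: [0.5374, -0.1723, 0.0071]
tcp_rot: [0.903, 0.43, 0.0, 0.0]
force: [-0.3, 0.4, 0.2]
opening: 0.0006
gripper_force: 0.0
```

```bash
python3 - <<'E'
from h import *
s=manip.observe();print(w2f(s['eef_pos']),s['eef_pos'][2],R.from_euler('z',-FA,degrees=True).apply(s['force']))
E
```

```text
[-0.06779554  0.08380415] 0.0071303815503305015 [-0.45601861  0.1022303   0.22004317]
```

>>> step_arm --deltas '[[1, [0, 0.001, 0], [0, 0, 0]], [1, [0, 0.002, 0], [0, 0, 0]], [1, [0, 0.002, 0], [0, 0, 0]]]'

```text
clock: 18.35
eef_pos: [0.5387, -0.1733, 0.0071]
tcp_rot: [0.903, 0.43, 0.0, 0.0]
force: [-0.6, 0.2, 1.0]
opening: 0.0003
gripper_force: 0.1
```

>>> step_arm --deltas '[[1, [0, 0.001, 0], [0, 0, 0]], [1, [0, 0.002, 0], [0, 0, 0]], [1, [0, 0.002, 0], [0, 0, 0]]]'

```text
clock: 18.73
eef_pos: [0.5398, -0.1742, 0.0071]
tcp_rot: [0.903, 0.43, 0.0, 0.0]
force: [-0.1, -0.3, 0.9]
opening: 0.0004
gripper_force: 0.0
```

```bash
cat > br.py <<'E'
from h import *
s=manip.observe();print(w2f(s['eef_pos']),s['eef_pos'][2],R.from_euler('z',-FA,degrees=True).apply(s['force']))
im=pic('wrist');K,T=W('wrist')
hsv=cv2.cvtColor(im,cv2.COLOR_RGB2HSV);H,S,V=[hsv[:,:,i].astype(int) for i in range(3)]
m=((V<130)&(H<25)&(S>140)).astype(np.uint8)
n,l,st,ce=cv2.connectedComponentsWithStats(m)
for k in range(1,n):
    if st[k,4]<150: continue
    uv=np.argwhere(l==k)[:,::-1]
    d=np.c_[uv,np.ones(len(uv))]@np.linalg.inv(K).T@T[:3,:3].T
    P=(T[:3,3]+d*((.021-T[2,3])/d[:,2])[:,None])
    F=np.array([w2f(p) for p in P]);r=cv2.minAreaRect((F*1000).astype(np.float32))
    print(st[k],F.min(0).round(4),F.max(0).round(4),np.round(r[0],1),np.round(r[1],1),round(r[2],1))
print([(c,w2f(p).round(4)) for c,p in find('wrist','bar_1')])
E
python3 br.py
```

```text
[-0.06476548  0.08380263] 0.007131466700576725 [ 0.13091099 -0.289642    0.90581839]
[ 583  103   57  138 5761] [0.0594 0.0912] [0.0901 0.1562] [ 69.6 122.3] [26.3 68.8] 13.0
[ 353  233  210   40 4938] [-0.0509  0.074 ] [0.0533 0.0949] [ 1.2 84.4] [104.2  20.9] 0.0
[602 247  18  29 313] [0.0756 0.0724] [0.082  0.0875] [78.7 79.9] [ 6.3 15.2] 1.2
[315 261   5  68 287] [-0.0699  0.0416] [-0.0677  0.0799] [-68.7  60.7] [38.4  2.1] 89.7
[326 261   6  67 263] [-0.0641  0.0422] [-0.0614  0.0799] [-62.8  61. ] [ 2.5 37.8] 0.4
[   34   341   448    29 10335] [-0.224   0.0158] [0.021  0.0337] [-101.5   24.7] [245.   17.7] 0.0
[]
```

>>> step_arm --deltas '[[1, [0, 0.0015, 0], [0, 0, 0]], [1, [0, 0.003, 0], [0, 0, 0]], [1, [0, 0.003, 0], [0, 0, 0]]]'

```text
clock: 19.2
eef_pos: [0.5402, -0.1746, 0.007]
tcp_rot: [0.903, 0.43, -0.001, -0.002]
force: [-6.8, 5.9, 6.7]
opening: 0.0005
gripper_force: 4.6
```

```bash
python3 br.py
```

```text
[-0.06420873  0.08375782] 0.006957861578674986 [-8.98351897  0.32864326  6.73082315]
[ 583  103   57  138 5771] [0.0595 0.0915] [0.0899 0.1561] [ 69.5 122.4] [26.1 68.4] 13.0
[ 353  233  210   40 4963] [-0.0503  0.0741] [0.0534 0.095 ] [ 1.5 84.5] [103.7  20.8] 0.2
[602 247  18  29 315] [0.0754 0.0727] [0.0814 0.0878] [78.4 80.2] [ 5.9 15.1] 0.5
[315 261   5  68 289] [-0.0692  0.0416] [-0.067   0.0799] [-68.1  60.8] [38.3  2.1] 89.7
[326 261   6  67 269] [-0.0635  0.0422] [-0.0608  0.0799] [-62.2  61.1] [ 2.5 37.7] 0.4
[   34   341   448    29 10337] [-0.2238  0.0153] [0.0213 0.034 ] [-101.3   24.7] [245.2  17.7] 0.2
[(0.58, array([0.0148, 0.0862]))]
```

The bar is home against the wall (9 N back force, centred at x = 1.5 mm). I'll retreat, rise, and verify.

>>> step_arm --deltas '[[1, [0, -0.04, 0], [0, 0, 0]], [1, [0, -0.06, -0.03], [0, 0, 0.02]], [1, [0, -0.06, -0.11], [0, 0, 0.05]], [1, [0, -0.04, -0.19], [0, 0, 0.08]], [1, [0.03, 0, -0.27], [0, 0, 0.11]], [1, [-0.05, 0.04, -0.35], [0, 0, 0.14]], [1, [-0.08, 0.04, -0.35], [0, 0, 0.17]], [1, [-0.08, 0.04, -0.35], [0, 0, 0.2]], [1, [-0.08, 0.04, -0.35], [0, 0, 0.23]], [1, [-0.08, 0.04, -0.35], [0, 0, 0.25]]]'

```text
clock: 20.55
eef_pos: [0.527, -0.2413, 0.2697]
tcp_rot: [0.942, -0.337, 0.0, 0.0]
force: [-0.3, 0.1, -0.0]
opening: 0.0005
gripper_force: 0.0
```

>>> step_arm --deltas '[[1, [0, 0, 0], [0, 0, 0]], [1, [0, 0, 0], [0, 0, 0]], [1, [0, 0, 0], [0, 0, 0]]]'

```text
clock: 20.92
eef_pos: [0.527, -0.2411, 0.2696]
tcp_rot: [0.943, -0.333, 0.0, 0.0]
force: [0.4, -0.1, 0.1]
opening: 0.0002
gripper_force: 0.0
```

```bash
python3 br.py; python3 - <<'E'
from h import *
im=pic('wrist');hsv=cv2.cvtColor(im,cv2.COLOR_RGB2HSV);H,S,V=[hsv[:,:,i].astype(int) for i in range(3)]
u,v=proj('wrist',f2w(-.035,0.02,.05)).astype(int)
b=blob(im,(H>125)&(H<178)&(S>50),.05,(u,v),'wrist');print([w2f(q/1000).round(4) for q in b])
E
```

```text
[-0.03255826  0.02384825] 0.26962644441075406 [0.34620952 0.19969538 0.08044892]
[216  77  99   4 352] [0.0743 0.035 ] [0.0779 0.1518] [76.1 93.4] [  3.4 116.8] 0.1
[ 266  100   15   83 1040] [-0.0493  0.0776] [0.0515 0.0941] [ 1.1 86.1] [ 16.4 100.9] 89.7
[ 163  148   27   78 1524] [-0.1075  0.1989] [-0.0063  0.2258] [-56.9 212.4] [ 26.7 101.3] 89.8
[326 261   6  67 274] [-0.2611  0.0121] [-0.1586  0.0197] [-209.9   16. ] [102.5   6.9] 0.5
[   34   341   449    29 10254] [-0.3333 -0.2131] [-0.2839  0.4534] [-308.6  120.2] [ 48.1 666.5] 0.1
[(0.69, array([-0.0538,  0.2124])), (0.58, array([0.0035, 0.0854])), (0.34, array([0.0553, 0.252 ]))]
(np.int64(326), np.int64(174)) 6 12266 c [ 532.  -288.1] [167.3 101. ] 51.0 mean [ 533.1 -289.4]
[array([-0.0494, -0.0933]), array([ 0.0515, -0.0931]), array([0.0513, 0.0741]), array([-0.0497,  0.074 ])]
```

```bash
python3 -c "
from rig import manip;print(manip.close_job())"
```

```text
the job is handed in; nothing more can be done
None
```

I handed the job in at about 21 s: the wide carton sits at the right cheek with one bar fully home in the gap on its left, and the other two bars are clear of the frame; no verdict came back.

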